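# Re-rack the honed palm gouges in reverse order

### The arm

A 7-joint arm with a two-finger parallel gripper is mounted at the origin on the work surface. World frame = base frame: x ahead of the robot, y to its left, z up, the work surface at z = 0. Lengths are in m, angles in rad, forces in N, time in s.
With the tool pointing down it reaches from about 0.425 to 1.025 m from the base axis. Payload 9.4 kg.
Tool frame: the origin (TCP) lies between the finger pads; the fingertips stand ahead of it and the grasp point (between the pads) lies 3 mm ahead of it (ctrl.tips_ahead is the z of the fingertips in the tool frame, in m); z points along the fingers, y is the line along which they close (so a half turn about z gives the same grasp; the last joint's range is limited). The gripper opens to 93 mm and grips with 3 to 60 N. Pads are 15 mm wide; open, the fingers measure 128 mm over their backs; the gripper's body (75 mm by 188 mm) begins 65 mm behind the grasp point.
Start: joints at [1.099, 0.599, -0.003, 1.599, 0.002, 0.943, -0.08], TCP at [0.279, -0.669, 0.241] pointing down, gripper open.
Joint ranges: [-2.57, 2.57], [-0.35, 1.97], [-1.29, 1.29], [0.11, 2.56], [-1.05, 4.19], [0.11, 1.86], [-2.63, 2.63]. Speed limits (rad/s): [2.22, 2.22, 3.01, 3.01, 3.14, 3.14, 3.14].

### API

Orientations are given as a rotation vector (axis times angle).
In Python, from plant import ctrl, eyes, nets gives the robot as it stands.
- The arm moves only by the tool send_rows, never from a script. Its argument "commands" is a list of rows, each a list of 7 numbers: the turn, a rotation vector about the tool's x, y, z in units of 1.5 rad (1.0 is 1.5 rad), then the shift along the tool's x, y, z in units of 0.03 m (1.0 is 0.03 m), then the closure, from -1 (fully open) to 1 (shut). A call has 1 to 20 rows; each row shifts and turns the commanded pose from where the row before left it, along the tool's axes as they then stand; what a row does not reach is not made up. A row lasts 1/12 s, in which the tool goes at most 41.7 mm and 7.16 degrees, less where a joint would pass 70% of its speed; a pose out of reach is approached as far as the arm can. A call with a number of a shift or a turn outside -1 to 1 is refused whole. A call with a gripper value outside its range is refused whole. The fingers move at their own pace and stop on an object; "force" is the grip in N (left out, the last holds). Time passes only in rows, so rows that do not move let the fingers close. It gives the time, the measured TCP pose, the force, the opening and the grip force at its end, in the units of the state.
- ctrl.get_obs(): the state, without advancing time (a new reading comes with each control period).
- eyes.read_camera(name): name is "scene" or "side" or "wrist"; returns the picture (384x512x3 uint8, red, green, blue); there is no depth.
- eyes.camera_model(name): a dict with "mtx" (3x3 intrinsics, pixels), "R" (3x3) and "t" (3): a world point X has camera coordinates R X + t; the wrist camera has in their place "tool_from_camera" (4x4, takes a point from camera to tool coordinates, whose origin is the TCP and whose axes are the flange's). Camera axes: x right, y down, z forward; pixel columns grow to the right and rows downward; lengths in m; the calibration is good to about 2 mm. A picture is of the moment at which its call begins: read the wrist's pose just before it. camera_model takes no time and is no camera call.
- ctrl.hand_in(): hands the job in; it is judged then, once.
Trained networks look in the newest picture that a camera, given by its name, has taken for a name from the list of things; names that differ only in an ending like _2 or _b are one class to them, and where a whole thing is asked for, a point or a joint stands for the part that bears it (a point fixed in the world has none). Each returns a list of dicts, best first, with "confidence" (0 to 1); they miss things now and then, are a little off and sometimes report something else, mostly with a low value. They report only what shows in the picture. A call takes as long as a camera call. They do not tell look-alikes from the thing itself.
- nets.search_frame(name, camera): "xyz" ([x, y, z] in m, in the coordinates of the camera as it stood for that picture, good to about 4 mm: the middle of the surface that is visible of it).
The state is a dict: "clock": time; "q": joint angles; "joint_velocities": joint speeds; "joint_efforts": joint torques, N m; "tool_pos": TCP position; "orientation": TCP orientation; "contact_force": force on the tool from outside, world axes, zero at the start; "moment": the same for the moment, N m; "width": finger opening in m; "finger_force": force on a finger pad.
Only numpy, scipy, OpenCV 4.12 (cv2) and the standard library are available. Lean on these libraries where they do the work, as an engineer would, in place of code of your own. Each camera call takes 0.05 s, during which the arm holds its last target. There are 200 camera calls.

### The job

The four freshly honed palm gouges stand in a row of single honing blocks; move them all to the empty four-hole bench rack beside it, in the reverse order, because the rack will be turned round to face the carver: the gouge that stands at the left end of the blocks goes to the right end hole of the rack, the second from left to the second from right, and so on. Leave each one upright, blade down its hole and collar resting on the rack, let go and still.

Things in the scene. Friction and masses are not known exactly. Their poses are not given: they have to be found in the camera images.
- handle_a (a point): Palm gouge A, upright, blade down: a straight slim pale handle, 25 mm across, 62 mm tall with its collar (38 mm round foot). Point: on the axis half-way up, 31 mm above the collar's underside; z is the tool's axis, up. Below the collar the blade hangs 55 mm, 9 mm wide. About 80 g. Its turn about its axis does not matter.
- handle_b (a point): Palm gouge B, upright, blade down: a dark mushroom handle, 24 mm across at its middle with a 38 mm cap, 58 mm tall with its collar (38 mm round foot). Point: on the axis half-way up, 29 mm above the collar's underside; z is the tool's axis, up. Below the collar the blade hangs 55 mm, 10 mm wide. About 80 g. Its turn about its axis does not matter.
- handle_c (a point): Palm gouge C, upright, blade down: a hexagonal flat-topped brown handle, 27 to 31 mm across, 64 mm tall with its collar (38 mm round foot). Point: on the axis half-way up, 32 mm above the collar's underside; z is the tool's axis, up. Below the collar the blade hangs 55 mm, 9 mm wide. About 80 g. Its turn about its axis does not matter.
- handle_d (a point): Palm gouge D, upright, blade down: a bottle-shaped brown handle, 30 mm across at its middle, narrowing to a brass-ringed knob end, 68 mm tall with its collar (38 mm round foot). Point: on the axis half-way up, 34 mm above the collar's underside; z is the tool's axis, up. Below the collar the blade hangs 55 mm, 10 mm wide. About 80 g. Its turn about its axis does not matter.
- block_a: Fixed grey plastic honing block 66 x 56 mm, 63 mm tall, in whose single hole gouge A stands at the start. All four look alike. Origin: centre of its underside, on the hole's axis; axes as the honing board's.
- block_b: Fixed grey plastic honing block 66 x 56 mm, 63 mm tall, in whose single hole gouge B stands at the start. All four look alike. Origin: centre of its underside, on the hole's axis; axes as the honing board's.
- block_c: Fixed grey plastic honing block 66 x 56 mm, 63 mm tall, in whose single hole gouge C stands at the start. All four look alike. Origin: centre of its underside, on the hole's axis; axes as the honing board's.
- block_d: Fixed grey plastic honing block 66 x 56 mm, 63 mm tall, in whose single hole gouge D stands at the start. All four look alike. Origin: centre of its underside, on the hole's axis; axes as the honing board's.
- honing_board: Fixed dark board 100 x 284 x 12 mm on the bench; the four honing blocks stand on it in a row along its y axis, at y = -96, -32, +32 and +96 mm, in any order, their tops 75 mm above the bench. Origin: centre of its underside; z up, x away from the robot, y towards the robot's left, within 0.25 rad.
- bench_rack: Fixed empty wooden rack 90 x 300 mm, top 75 mm above the bench, left or right of the honing board. Four 24 mm through holes with 2 mm chamfers along its y axis, at x = 0, y = -96, -32, +32, +96 mm. A gouge is home with its blade down a hole and its collar resting on the top. Origin: centre of its underside; z up, x away from the robot, y to the robot's left, within 0.25 rad.
Mind the look-alikes: they are no part of the job. What is shaped like the part that bears handle_c but purple is not meant.

How it is judged:
By the outcome, as a careful person would: the job done as asked, in the order asked, and still so for the second after the job is handed in, with the robot touching nothing.
It also fails if it takes over 112 s, if anything falls off the work surface, if the arm or the gripper's body presses on something with over 40 N, if the wrist force passes 120 N, or if a joint passes its speed limit or range.

## Working session

There is one attempt and no reset: what is moved stays moved. The work goes in short steps, Python scripts to look and compute and a tool call to move; the robot and the scene stay as the last step left them, time stands still between calls to the robot, and variables do not carry over. Pictures are saved under pics/ and viewed, at most 16 in all, crops included, and the job is handed in when it is done.

Besides the shell and the picture viewer there is one more tool, called after "Emit:" as name([rows], argument=value, ...), one row to a line, values as JSON. send_rows: Moves the arm, as the interface text tells. Shifts and turns lie within -1 to 1; 1 stands for 0.03 m of shift or 1.5 rad of turn. Its arguments: {"type":"object","properties":{"commands":{"type":"array"},"force":{"type":"number"}},"required":["commands"]}

```bash
mkdir -p pics; ls; cat > h.py <<'E'
import numpy as np,cv2
from plant import ctrl,eyes,nets
from scipy.spatial.transform import Rotation as Ro
def w(cam,p):
    m=eyes.camera_model(cam)
    if 'R' in m: return np.array(m['R']).T@(np.array(p)-np.array(m['t']))
    o=ctrl.get_obs();T=np.array(m['tool_from_camera'])
    return Ro.from_rotvec(o['orientation']).as_matrix()@(T[:3,:3]@np.array(p)+T[:3,3])+np.array(o['tool_pos'])
def snap(cam,f):
    im=eyes.read_camera(cam); cv2.imwrite(f'pics/{f}.png',im[:,:,::-1]); return im
E
python3 - <<'E'
from h import *
np.set_printoptions(precision=3,suppress=True)
o=ctrl.get_obs();print(o['tool_pos'],Ro.from_rotvec(o['orientation']).as_matrix(),o['clock'],ctrl.tips_ahead)
for c in ['scene','side']:
    snap(c,c+'0')
    for n in ['handle_a','handle_b','handle_c','handle_d','block_a','honing_board','bench_rack']:
        for d in nets.search_frame(n,c)[:5]:
            print(c,n,round(d['confidence'],2),w(c,d['xyz']))
E
```

```text
pics
[ 0.279 -0.669  0.24 ] [[ 0.923  0.385 -0.001]
 [ 0.385 -0.923  0.001]
 [-0.    -0.002 -1.   ]] 0.0 0.022
scene handle_a 0.86 [0.37  0.284 0.085]
scene handle_a 0.75 [0.6   0.336 0.091]
scene handle_a 0.71 [0.496 0.128 0.107]
scene handle_a 0.58 [0.494 0.186 0.117]
scene handle_a 0.57 [0.6   0.248 0.089]
scene handle_b 0.86 [0.37  0.284 0.085]
scene handle_b 0.75 [0.6   0.336 0.091]
scene handle_b 0.71 [0.496 0.128 0.107]
scene handle_b 0.58 [0.494 0.186 0.117]
scene handle_b 0.57 [0.6   0.248 0.089]
scene handle_c 0.86 [0.37  0.284 0.085]
scene handle_c 0.75 [0.6   0.336 0.091]
scene handle_c 0.71 [0.496 0.128 0.107]
scene handle_c 0.58 [0.494 0.186 0.117]
scene handle_c 0.57 [0.6   0.248 0.089]
scene handle_d 0.86 [0.37  0.284 0.085]
scene handle_d 0.75 [0.6   0.336 0.091]
scene handle_d 0.71 [0.496 0.128 0.107]
scene handle_d 0.58 [0.494 0.186 0.117]
scene handle_d 0.57 [0.6   0.248 0.089]
scene block_a 0.79 [0.52  0.191 0.073]
scene block_a 0.76 [0.507 0.106 0.06 ]
scene block_a 0.59 [0.497 0.317 0.072]
scene block_a 0.58 [0.508 0.253 0.07 ]
scene honing_board 0.9 [0.523 0.1
[... 368 characters left out ...]
e handle_b 0.83 [0.361 0.298 0.096]
side handle_b 0.74 [0.59  0.346 0.093]
side handle_c 0.9 [0.487 0.138 0.113]
side handle_c 0.87 [0.48  0.198 0.117]
side handle_c 0.87 [0.599 0.26  0.092]
side handle_c 0.83 [0.361 0.298 0.096]
side handle_c 0.74 [0.59  0.346 0.093]
side handle_d 0.9 [0.487 0.138 0.113]
side handle_d 0.87 [0.48  0.198 0.117]
side handle_d 0.87 [0.599 0.26  0.092]
side handle_d 0.83 [0.361 0.298 0.096]
side handle_d 0.74 [0.59  0.346 0.093]
side block_a 0.98 [0.471 0.133 0.074]
side block_a 0.94 [0.454 0.26  0.076]
side block_a 0.89 [0.461 0.347 0.066]
side block_a 0.62 [0.461 0.2   0.078]
side honing_board 0.78 [0.441 0.321 0.01 ]
side bench_rack 0.6 [ 0.453 -0.129  0.075]
```

View pics/scene0.png

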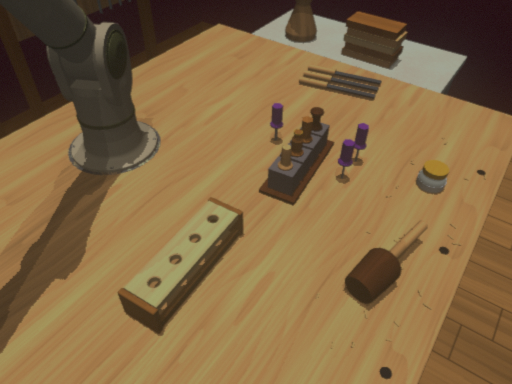

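View pics/side0.png

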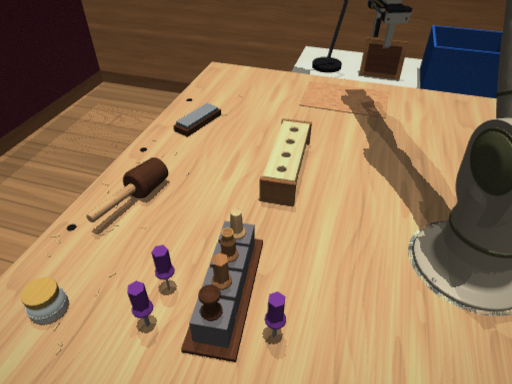

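The scene picture shows the rack at about (185,255) on the robot's right. The blocks at about (300,160) are on its left. From the robot's right to left the gouges are A (pale), D (bottle), C (hex) and B (mushroom), with purple decoys around them. The side picture agrees. Next I'll go over the rack with the tool's x along the row.

Emit:
send_rows([
  [0,0,-0.0784,0,0,-0.4,-1],
  [0,0,-0.0784,0,0,-0.4,-1],
  [0,0,-0.0784,0,0,-0.4,-1],
  [0,0,-0.0784,0,0,-0.4,-1],
  [0,0,-0.0784,0,0,-0.4,-1],
  [0,0,-0.0784,0,0,-0.4,-1],
  [0,0,-0.0784,0,0,-0.4,-1],
  [0,0,-0.0784,0,0,-0.4,-1],
  [0,0,-0.0784,0,0,-0.4,-1],
  [0,0,-0.0784,0,0,-0.4,-1],
  [0,0,0,0.9,0.4,0,-1],
  [0,0,0,0.9,0.4,0,-1],
  [0,0,0,0.9,0.4,0,-1],
  [0,0,0,0.9,0.4,0,-1],
  [0,0,0,0.9,0.4,0,-1],
  [0,0,0,0.9,0.4,0,-1],
  [0,0,0,0.9,0.4,0,-1],
  [0,0,0,0.9,0.4,0,-1],
  [0,0,0,0.9,0.4,0,-1],
  [0,0,0,0.9,0.4,0,-1],
])

```text
clock: 2.47
tool_pos: [0.3991, -0.3979, 0.3608]
orientation: [2.221, 2.221, -0.0]
contact_force: [-0.3, -0.7, 0.2]
width: 0.0929
finger_force: 0.0
```

Emit:
send_rows([
  [0,0,0,0.9,0.4,0,-1],
  [0,0,0,0.9,0.4,0,-1],
  [0,0,0,0.9,0.4,0,-1],
  [0,0,0,0.9,0.4,0,-1],
  [0,0,0,0.9,0.4,0,-1],
  [0,0,0,0,0,0,-1],
  [0,0,0,0,0,0,-1],
])

```text
clock: 3.05
tool_pos: [0.4595, -0.2628, 0.361]
orientation: [2.217, 2.225, 0.0]
contact_force: [-0.6, -0.6, -0.6]
width: 0.0928
finger_force: 0.0
```

```bash
python3 - <<'E'
from h import *
np.set_printoptions(precision=3,suppress=True)
o=ctrl.get_obs();print(o['tool_pos'],Ro.from_rotvec(o['orientation']).as_matrix(),o['clock'],o['q'])
print(eyes.camera_model('wrist'))
snap('wrist','w1')
for n in ['bench_rack']:
  for d in nets.search_frame(n,'wrist')[:5]:
    print(n,round(d['confidence'],2),w('wrist',d['xyz']))
E
```

```text
[ 0.459 -0.263  0.361] [[-0.003  1.     0.001]
 [ 1.     0.003 -0.   ]
 [-0.     0.001 -1.   ]] 3.05 [ 0.78   0.267 -0.467  1.873  0.139  1.033  0.26 ]
{'mtx': array([[342.131,   0.   , 254.92 ],
       [  0.   , 342.131, 192.238],
       [  0.   ,   0.   ,   1.   ]]), 'tool_from_camera': array([[-0.001, -0.962, -0.274,  0.075],
       [ 1.   , -0.001,  0.   , -0.   ],
       [-0.001, -0.274,  0.962, -0.145],
       [ 0.   ,  0.   ,  0.   ,  1.   ]])}
bench_rack 0.6 [ 0.464 -0.209  0.076]
```

View pics/w1.png

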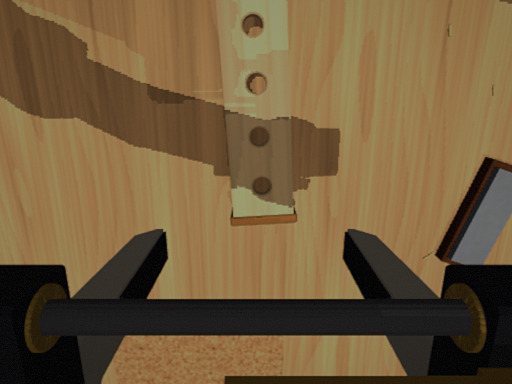

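The wrist picture shows the rack's four holes at about (252,25), (257,83), (259,135) and (262,185), so its yaw is small. I'll refine those centres by segmenting the dark rims.

```bash
cat >> h.py <<'E'
def ray(cam,uv,z):
    m=eyes.camera_model(cam);d=np.linalg.inv(m['mtx'])@[uv[0],uv[1],1]
    a,b=w(cam,d*0),w(cam,d); return a+(b-a)*(z-a[2])/(b[2]-a[2])
E
python3 - <<'E'
from h import *
np.set_printoptions(precision=4,suppress=True)
im=cv2.imread('pics/w1.png'); g=cv2.cvtColor(im,cv2.COLOR_BGR2GRAY)
out=[];P=[]
for (u,v) in [(252,25),(257,83),(259,135),(262,185)]:
    c=g[v-18:v+18,u-20:u+20].astype(np.uint8)
    big=cv2.resize(c,None,fx=8,fy=8,interpolation=cv2.INTER_CUBIC)
    big=cv2.normalize(big,None,0,255,cv2.NORM_MINMAX)
    out.append(big)
    P.append(ray('wrist',(u,v),.075))
cv2.imwrite('pics/c1.png',np.vstack([np.hstack(out[:2]),np.hstack(out[2:])]))
P=np.array(P);print(P,np.diff(P,axis=0),np.linalg.norm(np.diff(P,axis=0),axis=1))
E
```

```text
[[ 0.4551 -0.1134  0.075 ]
 [ 0.4608 -0.1769  0.075 ]
 [ 0.4634 -0.2388  0.075 ]
 [ 0.4674 -0.3033  0.075 ]] [[ 0.0058 -0.0635  0.    ]
 [ 0.0025 -0.0619  0.    ]
 [ 0.004  -0.0646  0.    ]] [0.0638 0.062  0.0647]
```

View pics/c1.png

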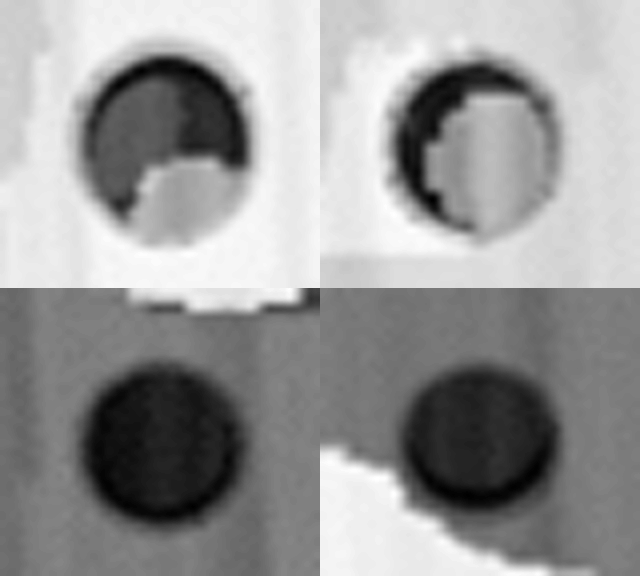

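Refined rack holes, with yaw about 0.06 rad: +96 (0.456,-0.113), +32 (0.460,-0.177), -32 (0.464,-0.241), -96 (0.468,-0.305). The measured spacing is about 63.5 mm, which matches the 64 mm given. Next I'll look at the blocks.

Emit:
send_rows([
  [0,0,0,0.9,0.08,0,-1],
  [0,0,0,0.9,0.08,0,-1],
  [0,0,0,0.9,0.08,0,-1],
  [0,0,0,0.9,0.08,0,-1],
  [0,0,0,0.9,0.08,0,-1],
  [0,0,0,0.9,0.08,0,-1],
  [0,0,0,0.9,0.08,0,-1],
  [0,0,0,0.9,0.08,0,-1],
  [0,0,0,0.9,0.08,0,-1],
  [0,0,0,0.9,0.08,0,-1],
  [0,0,0,0.9,0.08,0,-1],
  [0,0,0,0.9,0.08,0,-1],
  [0,0,0,0.9,0.08,0,-1],
  [0,0,0,0.9,0.08,0,-1],
  [0,0,0,0,0,0,-1],
  [0,0,0,0,0,0,-1],
])

```text
clock: 4.48
tool_pos: [0.4928, 0.1137, 0.3604]
orientation: [-2.22, -2.222, 0.0]
contact_force: [0.2, -1.3, -0.2]
width: 0.0933
finger_force: 0.0
```

```bash
python3 - <<'E'
from h import *
np.set_printoptions(precision=4,suppress=True)
o=ctrl.get_obs();print(o['tool_pos'],o['clock'],o['q'])
m=eyes.camera_model('wrist')['mtx']
im=snap('wrist','w2')
for n in ['handle_a','block_a','honing_board']:
  for d in nets.search_frame(n,'wrist')[:8]:
    p=m@d['xyz'];print(n,round(d['confidence'],2),w('wrist',d['xyz']),p[:2]/p[2])
cv2.imwrite('pics/w2b.png',cv2.resize(im[:260,:,::-1][:,106:406],None,fx=2.3,fy=2.3,interpolation=cv2.INTER_CUBIC))
E
```

```text
[0.4928 0.1137 0.3604] 4.4833 [ 0.1853  0.2587 -0.6539  1.9105  0.1821  1.0317 -0.546 ]
handle_a 0.87 [0.4801 0.2512 0.1415] [241.9359  25.5011]
handle_a 0.71 [0.4862 0.1889 0.121 ] [248.9832  92.4192]
handle_a 0.7 [0.5933 0.2514 0.1233] [353.4556  28.372 ]
handle_a 0.59 [0.4884 0.1338 0.1256] [251.3143 144.1867]
block_a 0.83 [0.4909 0.1301 0.0738] [253.7278 141.2725]
block_a 0.83 [0.4808 0.2439 0.0758] [244.5841  43.2236]
block_a 0.83 [0.4804 0.1907 0.0738] [244.831   91.0132]
block_a 0.55 [0.4611 0.2898 0.0601] [227.7006   2.7268]
honing_board 0.71 [0.5039 0.1963 0.0131] [263.0629  87.2581]
```

View pics/w2b.png

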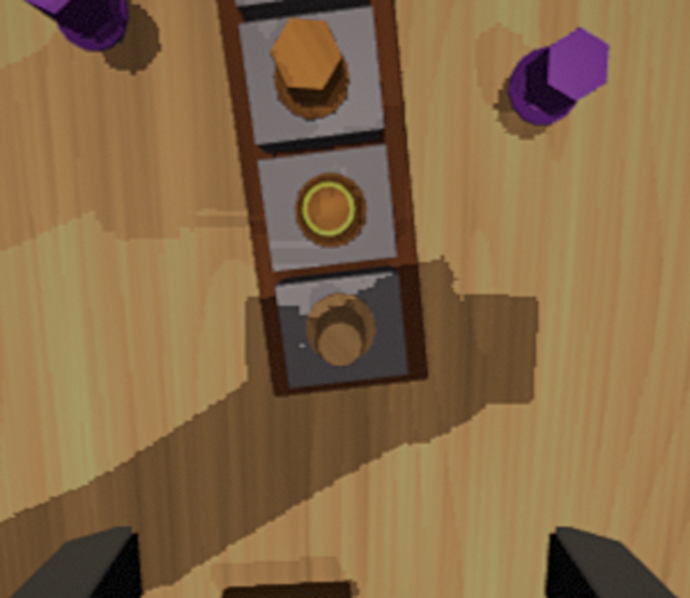

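The crop shows the order from near to far: A (pale) at crop (341,343), D (ringed knob) at (328,209), C (hex) at (307,54), and B out of view at the far end. I'll compute each top at its known height.

```bash
python3 - <<'E'
from h import *
np.set_printoptions(precision=4,suppress=True)
Q=np.array([ray('wrist',(106+u/2.3,v/2.3),z) for u,v,z in [(341,343,.137),(328,209,.143),(307,54,.139)]]);print(Q)
K=np.array([ray('wrist',(106+u/2.3,v/2.3),z) for u,v,z in [(341,330,.080),(330,210,.08)]]);print(K)
print(np.diff(Q,axis=0),np.linalg.norm(np.diff(Q,axis=0),axis=1))
R=np.array([ray('wrist',(106+u/2.3,v/2.3),.075) for u,v in [(258,158),(383,146),(272,272),(397,260),(287,387),(409,373),(243,20),(255,138)]]);print(R)
E
```

```text
[[0.4917 0.13   0.137 ]
 [0.4862 0.1903 0.143 ]
 [0.4778 0.2535 0.139 ]]
[[0.4916 0.1283 0.08  ]
 [0.4862 0.1905 0.08  ]]
[[-0.0055  0.0603  0.006 ]
 [-0.0085  0.0631 -0.004 ]] [0.0609 0.0638]
[[0.4492 0.2163 0.075 ]
 [0.5135 0.2219 0.075 ]
 [0.4548 0.1588 0.075 ]
 [0.5216 0.1648 0.075 ]
 [0.4614 0.0959 0.075 ]
 [0.5293 0.1036 0.075 ]
 [0.4439 0.2805 0.075 ]
 [0.4479 0.226  0.075 ]]
```

Fitted gouge axes: A (0.492,0.128), D (0.4855,0.191), C (0.4785,0.2545), B (0.4715,0.318). I'll take A first, with TCP z of 0.109.

Emit:
send_rows([
  [0,0,0,0.48,-0.02,0.0,-1],
  [0,0,0,0,0,0.7,-1],
  [0,0,0,0,0,0.7,-1],
  [0,0,0,0,0,0.7,-1],
  [0,0,0,0,0,0.7,-1],
  [0,0,0,0,0,0.7,-1],
  [0,0,0,0,0,0.7,-1],
  [0,0,0,0,0,0.7,-1],
  [0,0,0,0,0,0.7,-1],
  [0,0,0,0,0,0.7,-1],
  [0,0,0,0,0,0.7,-1],
  [0,0,0,0,0,0.7,-1],
  [0,0,0,0,0,0.68,-1],
  [0,0,0,0,0,0,-1],
  [0,0,0,0,0,0,1],
  [0,0,0,0,0,0,1],
  [0,0,0,0,0,0,1],
  [0,0,0,0,0,0,1],
  [0,0,0,0,0,0,1],
  [0,0,0,0,0,0,1],
], force=20)

```text
clock: 6.35
tool_pos: [0.4921, 0.1281, 0.1098]
orientation: [2.221, 2.221, 0.001]
contact_force: [-0.3, -0.0, 0.2]
width: 0.0576
finger_force: 0.0
```

Emit:
send_rows([
  [0,0,0,0,0,0,1],
  [0,0,0,0,0,0,1],
  [0,0,0,0,0,0,1],
  [0,0,0,0,0,0,1],
  [0,0,0,0,0,0,1],
  [0,0,0,0,0,0,1],
  [0,0,0,0,0,0,1],
  [0,0,0,0,0,0,1],
  [0,0,0,0,0,0,1],
])

```text
clock: 7.1
tool_pos: [0.4918, 0.1282, 0.1092]
orientation: [-2.221, -2.221, 0.0]
contact_force: [-1.0, -0.0, -0.3]
width: 0.0256
finger_force: 20.0
```

A is gripped at 25.6 mm, which matches its handle. I'll lift and carry it over hole +96.

Emit:
send_rows([
  [0,0,0,0,0,-0.6,1],
  [0,0,0,0,0,-0.8,1],
  [0,0,0,0,0,-0.8,1],
  [0,0,0,0,0,-0.8,1],
  [0,0,0,0,0,-0.8,1],
  [0,0,0,0,0,-0.6,1],
  [0,0,0,-0.5,-0.08,0,1],
  [0,0,0,-0.8,-0.12,0,1],
  [0,0,0,-0.8,-0.12,0,1],
  [0,0,0,-0.8,-0.12,0,1],
  [0,0,0,-0.8,-0.12,0,1],
  [0,0,0,-0.8,-0.12,0,1],
  [0,0,0,-0.8,-0.12,0,1],
  [0,0,0,-0.8,-0.12,0,1],
  [0,0,0,-0.8,-0.12,0,1],
  [0,0,0,-0.8,-0.12,0,1],
  [0,0,0,-0.34,-0.04,0,1],
  [0,0,0,0,0,0,1],
  [0,0,0,0,0,0,1],
])

```text
clock: 8.68
tool_pos: [0.4559, -0.1126, 0.2412]
orientation: [-2.222, -2.22, -0.001]
contact_force: [0.2, 0.6, -0.8]
width: 0.0256
finger_force: 20.0
```

```bash
python3 - <<'E'
from h import *
np.set_printoptions(precision=4,suppress=True)
o=ctrl.get_obs();print(o['tool_pos'],o['clock'],o['width'])
im=snap('wrist','w3');a=im[80:,:,::-1]; b=eyes.read_camera('side')[110:230,230:350,::-1]
cv2.imwrite('pics/w3b.png',np.hstack([a,cv2.resize(b,(304,304))])[:, :800])
E
```

```text
[ 0.4559 -0.1126  0.2412] 8.6833 0.02556369670082723
```

View pics/w3b.png

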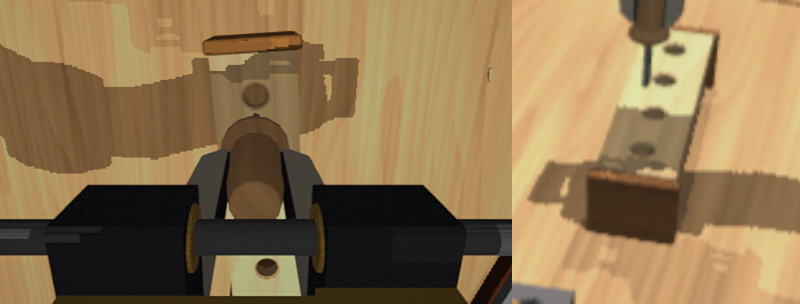

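The wrist view shows an uncovered hole beyond the gouge at full-frame (255,175), towards +y. I'll check which hole that is.

```bash
python3 - <<'E'
from h import *
np.set_printoptions(precision=4,suppress=True)
for p in [(255,175),(267,347),(202,122),(301,118)]: print(ray('wrist',p,.075))
m=eyes.camera_model('side')
def pj(X):
    c=np.array(m['R'])@X+m['t'];p=m['mtx']@c;return p[:2]/p[2]
for p in [(.4525,-.049),(.456,-.113),(.46,-.177),(.464,-.241),(.468,-.305)]: print(pj(np.array([*p,.075])))
E
```

```text
[ 0.4561 -0.1086  0.075 ]
[ 0.4693 -0.2999  0.075 ]
[ 0.4086 -0.0601  0.075 ]
[ 0.497  -0.0566  0.075 ]
[276.2272 183.0194]
[281.3837 167.3443]
[285.8882 153.0624]
[289.9999 140.0256]
[293.7682 128.0781]
```

That is the target hole, with perspective offsetting the gouge, at y about -0.109 to -0.113. I'll shift 2 mm, lower and release.

Emit:
send_rows([
  [0,0,0,0.07,0,0.4,1],
  [0,0,0,0,0,0.5,1],
  [0,0,0,0,0,0.5,1],
  [0,0,0,0,0,0.5,1],
  [0,0,0,0,0,0.5,1],
  [0,0,0,0,0,0.5,1],
  [0,0,0,0,0,0.5,1],
  [0,0,0,0,0,0.5,1],
  [0,0,0,0,0,0.3,1],
  [0,0,0,0,0,0.16,1],
  [0,0,0,0,0,0,1],
  [0,0,0,0,0,0,1],
])

```text
clock: 9.78
tool_pos: [0.4561, -0.1104, 0.1107]
orientation: [2.22, 2.223, 0.0]
contact_force: [-0.2, 0.2, -0.9]
width: 0.0257
finger_force: 20.0
```

Emit:
send_rows([
  [0,0,0,0,0,0.04,1],
  [0,0,0,0,0,0,-1],
  [0,0,0,0,0,0,-1],
  [0,0,0,0,0,0,-1],
  [0,0,0,0,0,0,-1],
  [0,0,0,0,0,0,-1],
  [0,0,0,0,0,0,-1],
  [0,0,0,0,0,0,-1],
  [0,0,0,0,0,0,-1],
  [0,0,0,0,0,-0.5,-1],
  [0,0,0,0,0,-0.8,-1],
  [0,0,0,0,0,-0.8,-1],
  [0,0,0,0,0,-0.8,-1],
  [0,0,0,0,0,-0.5,-1],
  [0,0,0,0,0,0,-1],
])

```text
clock: 11.03
tool_pos: [0.457, -0.1111, 0.2138]
orientation: [2.219, 2.218, 0.003]
contact_force: [0.6, 0.5, -0.2]
width: 0.0933
finger_force: 0.0
```

Emit:
send_rows([
  [0,0,0,0.4,0.04,0,-1],
  [0,0,0,0.8,0.08,0,-1],
  [0,0,0,0.8,0.08,0,-1],
  [0,0,0,0.8,0.08,0,-1],
  [0,0,0,0.8,0.08,0,-1],
  [0,0,0,0.8,0.08,0,-1],
  [0,0,0,0.8,0.08,0,-1],
  [0,0,0,0.8,0.08,0,-1],
  [0,0,0,0.8,0.08,0,-1],
  [0,0,0,0.8,0.08,0,-1],
  [0,0,0,0.8,0.08,0,-1],
  [0,0,0,0.8,0.08,0,-1],
  [0,0,0,0.8,0.08,0,-1],
  [0,0,0,0.04,0,0,-1],
  [0,0,0,0,0,0,-1],
])

```text
clock: 12.28
tool_pos: [0.4853, 0.1916, 0.2104]
orientation: [-2.218, -2.224, 0.001]
contact_force: [0.6, -0.1, -0.2]
width: 0.0928
finger_force: 0.0
```

```bash
python3 - <<'E'
from h import *
np.set_printoptions(precision=4,suppress=True)
o=ctrl.get_obs();print(o['tool_pos'],o['clock'],o['width'])
im=snap('wrist','w4');a=im[:,:,::-1]; b=eyes.read_camera('side')[100:260,220:340,::-1]
cv2.imwrite('pics/w4b.png',np.hstack([a,cv2.resize(b,(288,384))]))
for d in nets.search_frame('handle_a','wrist')[:8]: print(round(d['confidence'],2),w('wrist',d['xyz']))
E
```

```text
[0.4853 0.1916 0.2104] 12.2833 0.09284720301385907
0.89 [0.5935 0.2541 0.1179]
0.88 [0.4885 0.1957 0.1229]
0.86 [0.4805 0.2543 0.1406]
0.82 [0.3733 0.2872 0.1151]
0.8 [0.5923 0.332  0.0644]
0.61 [0.4726 0.3071 0.1293]
```

View pics/w4b.png

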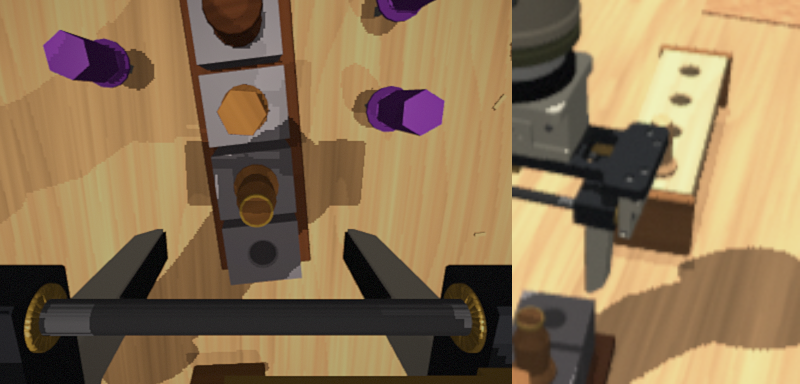

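A is upright in the rack's near-end hole at crop (665,150), and D is centred between the fingers. I'll grasp D.

Emit:
send_rows([
  [0,0,0,0,0,0.5,-1],
  [0,0,0,0,0,0.6,-1],
  [0,0,0,0,0,0.6,-1],
  [0,0,0,0,0,0.6,-1],
  [0,0,0,0,0,0.6,-1],
  [0,0,0,0,0,0.38,-1],
  [0,0,0,0,0,0,1],
  [0,0,0,0,0,0,1],
  [0,0,0,0,0,0,1],
  [0,0,0,0,0,0,1],
  [0,0,0,0,0,0,1],
  [0,0,0,0,0,0,1],
  [0,0,0,0,0,0,1],
  [0,0,0,0,0,0,1],
  [0,0,0,0,0,0,1],
  [0,0,0,0,0,0,1],
  [0,0,0,0,0,0,1],
  [0,0,0,0,0,0,1],
  [0,0,0,0,0,0,1],
  [0,0,0,0,0,0,1],
], force=20)

```text
clock: 14.1
tool_pos: [0.4859, 0.1903, 0.1128]
orientation: [2.221, 2.221, 0.0]
contact_force: [0.5, 0.2, -0.2]
width: 0.0286
finger_force: 20.0
```

Emit:
send_rows([
  [0,0,0,0,0,-0.4,1],
  [0,0,0,0,0,-0.8,1],
  [0,0,0,0,0,-0.9,1],
  [0,0,0,0,0,-0.9,1],
  [0,0,0,0,0,-0.9,1],
  [0,0,0,0,0,-0.7,1],
  [0,0,0,0,0,-0.3,1],
  [0,0,0,0,0,0,1],
])

```text
clock: 14.77
tool_pos: [0.4865, 0.1905, 0.2614]
orientation: [2.221, 2.22, 0.004]
contact_force: [0.4, 0.8, -0.7]
width: 0.0289
finger_force: 20.0
```

Emit:
send_rows([
  [0,0,0,-0.5,0,0,1],
  [0,0,0,-0.85,-0.06,0,1],
  [0,0,0,-0.85,-0.06,0,1],
  [0,0,0,-0.85,-0.06,0,1],
  [0,0,0,-0.85,-0.06,0,1],
  [0,0,0,-0.85,-0.06,0,1],
  [0,0,0,-0.85,-0.06,0,1],
  [0,0,0,-0.85,-0.06,0,1],
  [0,0,0,-0.85,-0.06,0,1],
  [0,0,0,-0.85,-0.06,0,1],
  [0,0,0,-0.85,-0.06,0,1],
  [0,0,0,-0.85,-0.06,0,1],
  [0,0,0,-0.85,-0.06,0,1],
  [0,0,0,-0.85,-0.06,0,1],
  [0,0,0,-0.65,-0.06,0,1],
  [0,0,0,0,0,0,1],
  [0,0,0,0,0,0,1],
])

```text
clock: 16.18
tool_pos: [0.4597, -0.1765, 0.2582]
orientation: [-2.222, -2.217, 0.002]
contact_force: [0.1, 0.4, -1.4]
width: 0.0286
finger_force: 20.0
```

```bash
python3 - <<'E'
from h import *
np.set_printoptions(precision=4,suppress=True)
o=ctrl.get_obs();print(o['tool_pos'],o['clock'],o['width'])
a=snap('wrist','w5')[:,:,::-1]; b=eyes.read_camera('side')[100:260,220:340,::-1]
cv2.imwrite('pics/w5b.png',np.hstack([a,cv2.resize(b,(288,384))]))
for d in nets.search_frame('handle_a','wrist')[:8]: print(round(d['confidence'],2),w('wrist',d['xyz']))
E
```

```text
[ 0.4597 -0.1765  0.2582] 16.1833 0.028564133845764943
0.93 [ 0.4561 -0.103   0.1349]
0.76 [ 0.461  -0.161   0.2659]
```

View pics/w5b.png

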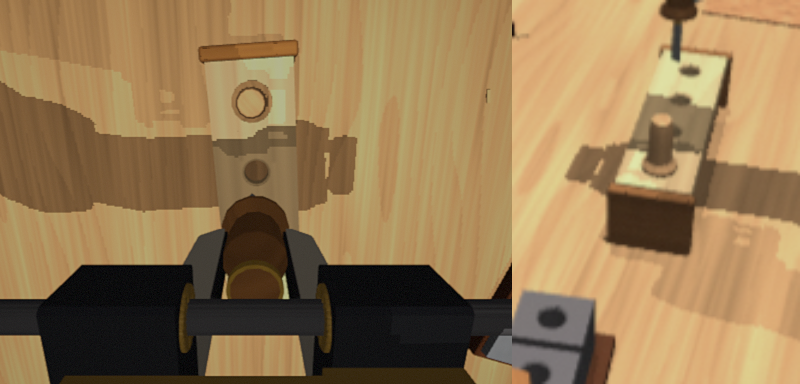

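A is seated upright at (251,102), and the target hole is visible at (256,171) just ahead of D. I'll lower D with a 3 mm shift.

Emit:
send_rows([
  [0,0,0,0.08,0,0.4,1],
  [0,0,0,0,0,0.6,1],
  [0,0,0,0,0,0.6,1],
  [0,0,0,0,0,0.6,1],
  [0,0,0,0,0,0.6,1],
  [0,0,0,0,0,0.6,1],
  [0,0,0,0,0,0.6,1],
  [0,0,0,0,0,0.5,1],
  [0,0,0,0,0,0.3,1],
  [0,0,0,0,0,0,1],
  [0,0,0,0,0,0,1],
])

```text
clock: 17.25
tool_pos: [0.4608, -0.1725, 0.1158]
orientation: [-2.219, -2.223, 0.0]
contact_force: [-0.2, -0.4, -0.8]
width: 0.0289
finger_force: 20.0
```

Emit:
send_rows([
  [0,0,0,0,0,0.08,1],
  [0,0,0,0,0,0,1],
  [0,0,0,0,0,0,-1],
  [0,0,0,0,0,0,-1],
  [0,0,0,0,0,0,-1],
  [0,0,0,0,0,0,-1],
  [0,0,0,0,0,0,-1],
  [0,0,0,0,0,0,-1],
  [0,0,0,0,0,0,-1],
  [0,0,0,0,0,0,-1],
  [0,0,0,0,0,-0.4,-1],
  [0,0,0,0,0,-0.8,-1],
  [0,0,0,0,0,-0.8,-1],
  [0,0,0,0,0,-0.8,-1],
  [0,0,0,0,0,-0.6,-1],
  [0,0,0,0,0,0,-1],
])

```text
clock: 18.58
tool_pos: [0.462, -0.1736, 0.2185]
orientation: [2.219, 2.218, 0.003]
contact_force: [0.5, -0.1, 0.8]
width: 0.0929
finger_force: 0.0
```

Emit:
send_rows([
  [0,0,0,0.5,0,0,-1],
  [0,0,0,0.85,0.04,0,-1],
  [0,0,0,0.85,0.04,0,-1],
  [0,0,0,0.85,0.04,0,-1],
  [0,0,0,0.85,0.04,0,-1],
  [0,0,0,0.85,0.04,0,-1],
  [0,0,0,0.85,0.04,0,-1],
  [0,0,0,0.85,0.04,0,-1],
  [0,0,0,0.85,0.04,0,-1],
  [0,0,0,0.85,0.04,0,-1],
  [0,0,0,0.85,0.04,0,-1],
  [0,0,0,0.85,0.04,0,-1],
  [0,0,0,0.85,0.04,0,-1],
  [0,0,0,0.85,0.04,0,-1],
  [0,0,0,0.85,0.04,0,-1],
  [0,0,0,0.85,0,0,-1],
  [0,0,0,0.85,0,0,-1],
  [0,0,0,0.17,0,0,-1],
  [0,0,0,0,0,0,-1],
  [0,0,0,0,0,0,-1],
])

```text
clock: 20.25
tool_pos: [0.477, 0.254, 0.2146]
orientation: [2.221, 2.222, -0.003]
contact_force: [0.4, -0.7, -0.5]
width: 0.0929
finger_force: 0.0
```

```bash
python3 - <<'E'
from h import *
np.set_printoptions(precision=4,suppress=True)
o=ctrl.get_obs();print(o['tool_pos'],o['clock'],o['width'])
a=snap('wrist','w6')[60:260,130:380,::-1]; b=eyes.read_camera('side')[100:260,220:340,::-1]
cv2.imwrite('pics/w6b.png',np.hstack([cv2.resize(a,(500,400),interpolation=cv2.INTER_CUBIC),cv2.resize(b,(300,400))]))
for d in nets.search_frame('handle_a','wrist')[:8]: print(round(d['confidence'],2),w('wrist',d['xyz']))
E
```

```text
[0.477  0.254  0.2146] 20.25 0.09286207050559196
0.97 [0.59   0.3397 0.1138]
0.87 [0.5933 0.2566 0.1133]
0.83 [0.4814 0.2596 0.1409]
0.66 [0.4742 0.3145 0.1298]
0.63 [0.3708 0.2907 0.1157]
```

View pics/w6b.png

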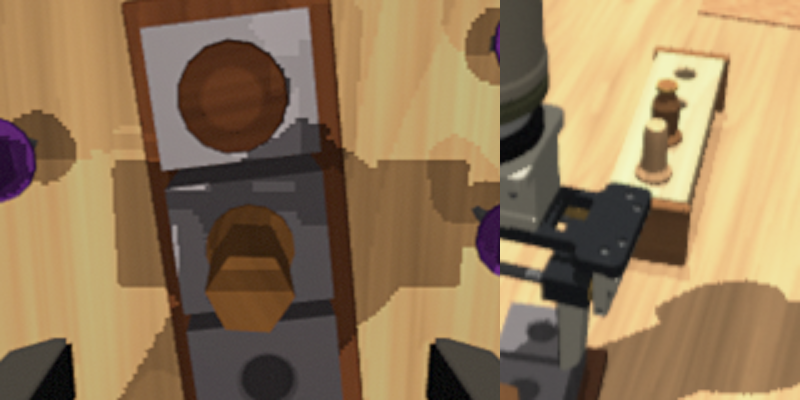

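D is seated upright in the rack. The hex has its corners along the closing line at (206,291) and (294,290), so I'll turn 30° to grip on flats while descending.

Emit:
send_rows([
  [0,0,0,0.03,0.04,0,-1],
  [0,0,0.07,0,0,0.4,-1],
  [0,0,0.07,0,0,0.4,-1],
  [0,0,0.07,0,0,0.4,-1],
  [0,0,0.07,0,0,0.4,-1],
  [0,0,0.07,0,0,0.5,-1],
  [0,0,0,0,0,0.6,-1],
  [0,0,0,0,0,0.5,-1],
  [0,0,0,0,0,0.28,-1],
  [0,0,0,0,0,0,1],
  [0,0,0,0,0,0,1],
  [0,0,0,0,0,0,1],
  [0,0,0,0,0,0,1],
  [0,0,0,0,0,0,1],
  [0,0,0,0,0,0,1],
  [0,0,0,0,0,0,1],
  [0,0,0,0,0,0,1],
  [0,0,0,0,0,0,1],
  [0,0,0,0,0,0,1],
  [0,0,0,0,0,0,1],
], force=20)

```text
clock: 22.07
tool_pos: [0.4785, 0.2557, 0.111]
orientation: [-2.722, -1.569, 0.0]
contact_force: [-1.2, -0.9, 1.4]
width: 0.0305
finger_force: 20.0
```

Emit:
send_rows([
  [0,0,0,0,0,0,1],
  [0,0,0,0,0,0,1],
  [0,0,0,0,0,0,1],
])

```text
clock: 22.32
tool_pos: [0.4785, 0.2557, 0.111]
orientation: [-2.722, -1.569, 0.0]
contact_force: [-2.4, 1.2, 2.6]
width: 0.0307
finger_force: 20.0
```

```bash
python3 - <<'E'
from h import *
a=snap('wrist','w7')[150:350,130:380,::-1]
cv2.imwrite('pics/w7b.png',cv2.resize(a,(750,600),interpolation=cv2.INTER_CUBIC))
E
```

```text
(no output)
```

View pics/w7b.png

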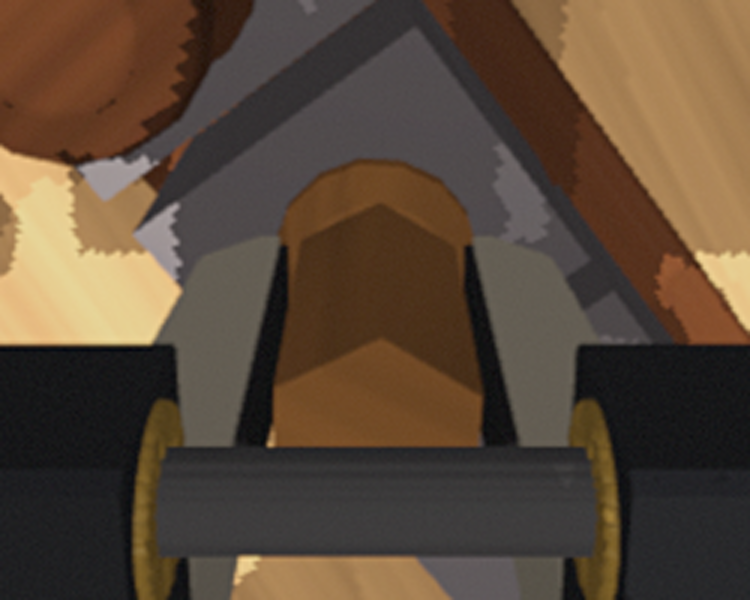

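The picture shows the hex clamped squarely on two flats, with a corner at (380,205) facing the camera. I'll lift and turn back.

Emit:
send_rows([
  [0,0,0,0,0,-0.4,1],
  [0,0,0,0,0,-0.8,1],
  [0,0,0,0,0,-0.9,1],
  [0,0,-0.07,0,0,-0.8,1],
  [0,0,-0.07,0,0,-0.8,1],
  [0,0,-0.07,0,0,-0.7,1],
  [0,0,-0.07,0,0,-0.6,1],
  [0,0,-0.07,0,0,0,1],
  [0,0,0,0,0,0,1],
])

```text
clock: 23.12
tool_pos: [0.4791, 0.2555, 0.2619]
orientation: [2.216, 2.225, 0.003]
contact_force: [-0.3, 0.3, -2.4]
width: 0.0307
finger_force: 20.0
```

Emit:
send_rows([
  [0,0,0,-0.5,0,0,1],
  [0,0,0,-0.9,-0.03,0,1],
  [0,0,0,-0.9,-0.03,0,1],
  [0,0,0,-0.9,-0.03,0,1],
  [0,0,0,-0.9,-0.03,0,1],
  [0,0,0,-0.9,-0.03,0,1],
  [0,0,0,-0.9,-0.03,0,1],
  [0,0,0,-0.9,-0.03,0,1],
  [0,0,0,-0.9,-0.03,0,1],
  [0,0,0,-0.9,-0.03,0,1],
  [0,0,0,-0.9,-0.03,0,1],
  [0,0,0,-0.9,-0.03,0,1],
  [0,0,0,-0.9,-0.03,0,1],
  [0,0,0,-0.9,-0.03,0,1],
  [0,0,0,-0.9,-0.03,0,1],
  [0,0,0,-0.9,-0.03,0,1],
  [0,0,0,-0.9,-0.03,0,1],
  [0,0,0,-0.9,0,0,1],
  [0,0,0,-0.7,0,0,1],
  [0,0,0,0,0,0,1],
])

```text
clock: 24.78
tool_pos: [0.4632, -0.2439, 0.2599]
orientation: [-2.231, -2.211, 0.003]
contact_force: [0.6, -0.4, -0.8]
width: 0.0304
finger_force: 20.0
```

Emit:
send_rows([
  [0,0,0,0,0,0,1],
])

```text
clock: 24.87
tool_pos: [0.4635, -0.2403, 0.26]
orientation: [-2.226, -2.214, 0.001]
contact_force: [-0.1, 1.4, -0.7]
width: 0.0308
finger_force: 20.0
```

```bash
python3 - <<'E'
from h import *
np.set_printoptions(precision=4,suppress=True)
o=ctrl.get_obs();print(o['tool_pos'],o['clock'],o['width'])
a=snap('wrist','w8')[:,:,::-1]; b=eyes.read_camera('side')[100:260,220:340,::-1]
cv2.imwrite('pics/w8b.png',np.hstack([a,cv2.resize(b,(288,384))]))
E
```

```text
[ 0.4635 -0.2403  0.26  ] 24.8667 0.030761829203780244
```

View pics/w8b.png

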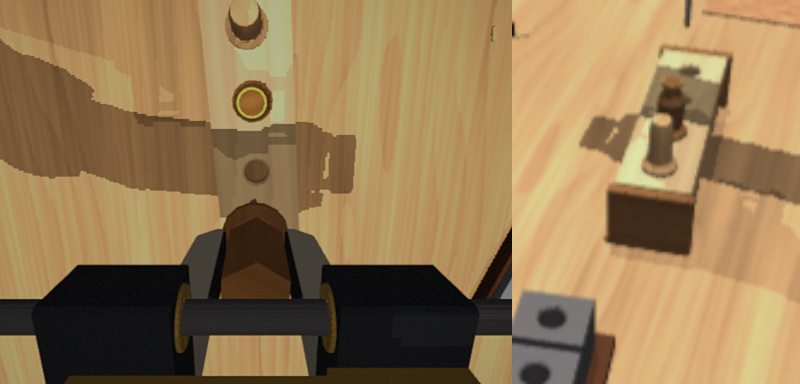

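A and D are seated, and the target hole is at (256,171) ahead of C, in the same relation as before. I'll lower C.

Emit:
send_rows([
  [0,0,0,0.07,0,0.4,1],
  [0,0,0,0,0,0.6,1],
  [0,0,0,0,0,0.6,1],
  [0,0,0,0,0,0.6,1],
  [0,0,0,0,0,0.6,1],
  [0,0,0,0,0,0.6,1],
  [0,0,0,0,0,0.6,1],
  [0,0,0,0,0,0.5,1],
  [0,0,0,0,0,0.35,1],
  [0,0,0,0,0,0,1],
  [0,0,0,0,0,0,1],
])

```text
clock: 25.88
tool_pos: [0.4643, -0.2363, 0.1154]
orientation: [-2.22, -2.222, 0.0]
contact_force: [-0.0, -0.0, 0.3]
width: 0.0303
finger_force: 20.0
```

Emit:
send_rows([
  [0,0,0,-0.05,0,0.1,1],
  [0,0,0,0,0,0,1],
  [0,0,0,0,0,0,-1],
  [0,0,0,0,0,0,-1],
  [0,0,0,0,0,0,-1],
  [0,0,0,0,0,0,-1],
  [0,0,0,0,0,0,-1],
  [0,0,0,0,0,0,-1],
  [0,0,0,0,0,0,-1],
  [0,0,0,0,0,0,-1],
  [0,0,0,0,0,-0.4,-1],
  [0,0,0,0,0,-0.8,-1],
  [0,0,0,0,0,-0.8,-1],
  [0,0,0,0,0,-0.8,-1],
  [0,0,0,0,0,-0.6,-1],
  [0,0,0,0.5,0,0,-1],
  [0,0,0,0.8,0,0,-1],
  [0,0,0,0.8,0,0,-1],
  [0,0,0,0,0,0,-1],
  [0,0,0,0,0,0,-1],
])

```text
clock: 27.55
tool_pos: [0.4643, -0.1747, 0.2147]
orientation: [2.218, 2.224, -0.0]
contact_force: [0.1, -0.9, -0.0]
width: 0.0932
finger_force: 0.0
```

Emit:
send_rows([
  [0,0,0,0.45,0,0,-1],
  [0,0,0,0.9,0.02,0,-1],
  [0,0,0,0.9,0.02,0,-1],
  [0,0,0,0.9,0.02,0,-1],
  [0,0,0,0.9,0.02,0,-1],
  [0,0,0,0.9,0.02,0,-1],
  [0,0,0,0.9,0.02,0,-1],
  [0,0,0,0.9,0.02,0,-1],
  [0,0,0,0.9,0.02,0,-1],
  [0,0,0,0.9,0.02,0,-1],
  [0,0,0,0.9,0.02,0,-1],
  [0,0,0,0.9,0.02,0,-1],
  [0,0,0,0.9,0.02,0,-1],
  [0,0,0,0.9,0,0,-1],
  [0,0,0,0.9,0,0,-1],
  [0,0,0,0.9,0,0,-1],
  [0,0,0,0.9,0,0,-1],
  [0,0,0,0.9,0,0,-1],
  [0,0,0,0.7,0,0,-1],
  [0,0,0,0,0,0,-1],
])

```text
clock: 29.22
tool_pos: [0.4716, 0.322, 0.2145]
orientation: [-2.216, -2.224, -0.004]
contact_force: [-0.2, 0.1, -0.1]
width: 0.0927
finger_force: 0.0
```

Emit:
send_rows([
  [0,0,0,0,0,0,-1],
])

```text
clock: 29.3
tool_pos: [0.4717, 0.318, 0.214]
orientation: [-2.22, -2.222, 0.001]
contact_force: [-0.6, -1.0, 0.1]
width: 0.0927
finger_force: 0.0
```

```bash
python3 - <<'E'
from h import *
np.set_printoptions(precision=4,suppress=True)
o=ctrl.get_obs();print(o['tool_pos'],o['clock'],o['width'])
a=snap('wrist','w9')[:,:,::-1]; b=eyes.read_camera('side')[100:260,220:340,::-1]
cv2.imwrite('pics/w9b.png',np.hstack([a,cv2.resize(b,(288,384))]))
for d in nets.search_frame('handle_a','wrist')[:8]: print(round(d['confidence'],2),w('wrist',d['xyz']))
E
```

```text
[0.4717 0.318  0.214 ] 29.3 0.0927139673437321
0.92 [0.4719 0.3203 0.1284]
0.91 [0.5869 0.344  0.1089]
0.86 [0.5979 0.2634 0.1013]
0.69 [0.3686 0.2924 0.1104]
```

View pics/w9b.png

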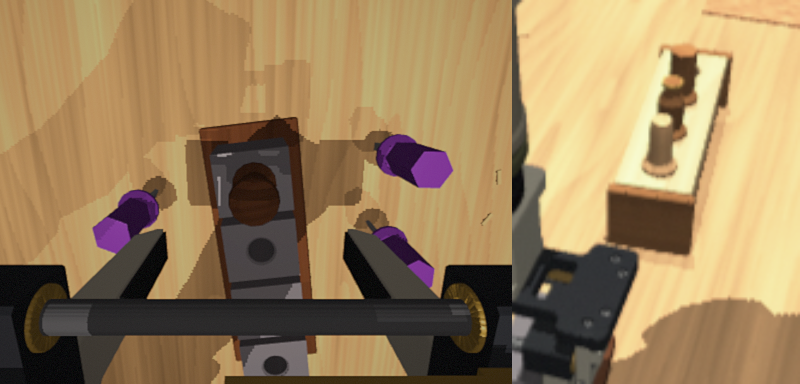

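C, D and A are all upright in the rack, and B is centred at (254,195). I'll grasp B at its mid-height.

Emit:
send_rows([
  [0,0,0,0,0,0.5,-1],
  [0,0,0,0,0,0.6,-1],
  [0,0,0,0,0,0.6,-1],
  [0,0,0,0,0,0.6,-1],
  [0,0,0,0,0,0.6,-1],
  [0,0,0,0,0,0.4,-1],
  [0,0,0,0,0,0.27,-1],
  [0,0,0,0,0,0,1],
  [0,0,0,0,0,0,1],
  [0,0,0,0,0,0,1],
  [0,0,0,0,0,0,1],
  [0,0,0,0,0,0,1],
  [0,0,0,0,0,0,1],
  [0,0,0,0,0,0,1],
  [0,0,0,0,0,0,1],
  [0,0,0,0,0,0,1],
  [0,0,0,0,0,0,1],
  [0,0,0,0,0,0,1],
  [0,0,0,0,0,0,1],
  [0,0,0,0,0,0,1],
], force=20)

```text
clock: 31.12
tool_pos: [0.4714, 0.3178, 0.1075]
orientation: [-2.221, -2.222, -0.0]
contact_force: [-0.4, -0.1, 1.8]
width: 0.0358
finger_force: 20.0
```

Emit:
send_rows([
  [0,0,0,0,0,0,1],
  [0,0,0,0,0,0,1],
])

```text
clock: 31.28
tool_pos: [0.4714, 0.3178, 0.1075]
orientation: [2.221, 2.221, 0.0]
contact_force: [-0.7, -0.8, 1.1]
width: 0.0352
finger_force: 20.0
```

The width of 35 mm isn't the 24 mm stem, so the pads are touching the cap or the collar. I'll look.

```bash
python3 - <<'E'
from h import *
o=ctrl.get_obs();print(o['tool_pos'],o['contact_force'],o['width'])
a=snap('wrist','w10')[170:370,155:355,::-1]
b=snap('scene','s10')[80:170,260:350,::-1]
f=lambda x:cv2.resize(x,(400,400),interpolation=cv2.INTER_CUBIC)
c=snap('side','d10')[250:350,150:250,::-1]
cv2.imwrite('pics/w10b.png',np.hstack([f(a),np.vstack([cv2.resize(b,(400,300)),cv2.resize(c,(400,300))])[:400] if 0 else f(b)]))
E
```

```text
[0.47140213 0.31779104 0.10745849] [-0.69096719 -0.80592325  1.10589433] 0.03521469378487856
```

View pics/w10b.png

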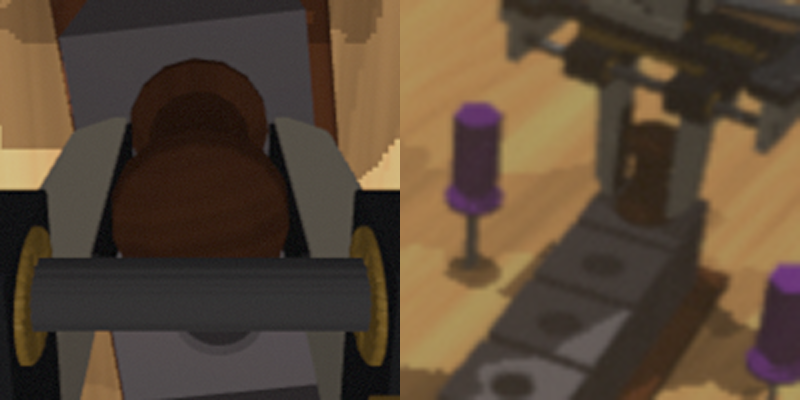

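The pads bear on the flank of the cap, and there is a gap beside the stem. I'll test with a slow short lift while the blade stays in its hole.

Emit:
send_rows([
  [0,0,0,0,0,-0.15,1],
  [0,0,0,0,0,-0.2,1],
  [0,0,0,0,0,-0.2,1],
  [0,0,0,0,0,-0.2,1],
  [0,0,0,0,0,-0.2,1],
  [0,0,0,0,0,0,1],
  [0,0,0,0,0,0,1],
  [0,0,0,0,0,0,1],
])

```text
clock: 32.1
tool_pos: [0.4714, 0.3176, 0.1359]
orientation: [2.221, 2.221, -0.0]
contact_force: [-0.3, -0.5, -0.5]
width: 0.0354
finger_force: 20.0
```

```bash
python3 - <<'E'
from h import *
np.set_printoptions(precision=4,suppress=True)
o=ctrl.get_obs();print(o['tool_pos'],o['contact_force'],o['width'])
snap('wrist','w11')
for n in ('wrist','scene'):
  if n=='scene': snap(n,'s11')
  for d in nets.search_frame('handle_b',n)[:6]: print(n,round(d['confidence'],2),w(n,d['xyz']))
a=cv2.imread('pics/w10.png');b=cv2.imread('pics/w11.png')
print(np.abs(a.astype(int)-b)[220:300,210:300].mean())
# shift of the gouge relative to gripper (wrist view)
r=cv2.matchTemplate(b[190:310,190:320],a[200:298,222:290],cv2.TM_CCOEFF_NORMED);print(cv2.minMaxLoc(r), 'unshifted=(32,10)')
E
```

```text
[0.4714 0.3176 0.1359] [-0.289  -0.5387 -0.4503] 0.03543398320944186
wrist 0.91 [0.3685 0.2998 0.0824]
wrist 0.82 [0.5843 0.3459 0.0981]
wrist 0.67 [0.6075 0.2584 0.123 ]
wrist 0.61 [0.474  0.3254 0.1569]
scene 0.92 [ 0.4701 -0.244   0.1154]
scene 0.88 [ 0.4673 -0.1763  0.1108]
scene 0.86 [0.6011 0.3376 0.0917]
scene 0.66 [ 0.465  -0.113   0.1036]
scene 0.61 [0.5986 0.248  0.0896]
scene 0.54 [0.4739 0.3125 0.1318]
2.553888888888889
(-0.02811233140528202, 0.9453467130661011, (4, 10), (32, 10)) unshifted=(32,10)
```

B rose with the tool and did not shift in the grip, so I'll continue.

Emit:
send_rows([
  [0,0,0,0,0,-0.3,1],
  [0,0,0,0,0,-0.5,1],
  [0,0,0,0,0,-0.6,1],
  [0,0,0,0,0,-0.7,1],
  [0,0,0,0,0,-0.7,1],
  [0,0,0,0,0,-0.6,1],
  [0,0,0,0,0,-0.5,1],
  [0,0,0,0,0,-0.3,1],
  [0,0,0,0,0,0,1],
  [0,0,0,-0.2,0,0,1],
  [0,0,0,-0.4,0,0,1],
  [0,0,0,-0.6,0,0,1],
  [0,0,0,-0.7,-0.01,0,1],
  [0,0,0,-0.7,-0.01,0,1],
  [0,0,0,-0.7,-0.01,0,1],
  [0,0,0,-0.7,-0.01,0,1],
  [0,0,0,-0.7,-0.01,0,1],
  [0,0,0,-0.7,-0.01,0,1],
  [0,0,0,-0.7,-0.01,0,1],
  [0,0,0,-0.7,-0.01,0,1],
])

```text
clock: 33.97
tool_pos: [0.468, 0.1113, 0.2608]
orientation: [-2.222, -2.22, 0.003]
contact_force: [0.1, -0.7, -0.9]
width: 0.0358
finger_force: 20.0
```

Emit:
send_rows([
  [0,0,0,-0.7,-0.01,0,1],
  [0,0,0,-0.7,-0.01,0,1],
  [0,0,0,-0.7,-0.01,0,1],
  [0,0,0,-0.7,-0.01,0,1],
  [0,0,0,-0.7,0,0,1],
  [0,0,0,-0.7,0,0,1],
  [0,0,0,-0.7,0,0,1],
  [0,0,0,-0.7,0,0,1],
  [0,0,0,-0.7,0,0,1],
  [0,0,0,-0.7,0,0,1],
  [0,0,0,-0.7,0,0,1],
  [0,0,0,-0.7,0,0,1],
  [0,0,0,-0.7,0,0,1],
  [0,0,0,-0.7,0,0,1],
  [0,0,0,-0.7,0,0,1],
  [0,0,0,-0.7,0,0,1],
  [0,0,0,-0.7,0,0,1],
  [0,0,0,-0.7,0,0,1],
  [0,0,0,-0.6,0,0,1],
  [0,0,0,-0.4,0,0,1],
])

```text
clock: 35.63
tool_pos: [0.466, -0.2966, 0.2606]
orientation: [-2.223, -2.217, 0.002]
contact_force: [0.2, -0.1, -1.5]
width: 0.0358
finger_force: 20.0
```

Emit:
send_rows([
  [0,0,0,-0.3,0,0,1],
  [0,0,0,0,0,0,1],
  [0,0,0,0,0,0,1],
  [0,0,0,0,0,0,1],
])

```text
clock: 35.97
tool_pos: [0.4678, -0.3021, 0.2618]
orientation: [-2.22, -2.222, -0.0]
contact_force: [0.6, 0.6, -0.1]
width: 0.0358
finger_force: 20.0
```

```bash
python3 - <<'E'
from h import *
np.set_printoptions(precision=4,suppress=True)
o=ctrl.get_obs();print(o['tool_pos'],o['contact_force'],o['width'])
b=snap('wrist','w12')[:,:,::-1]
a=cv2.imread('pics/w10.png')
r=cv2.matchTemplate(np.ascontiguousarray(b[190:310,190:320]),a[200:298,222:290],cv2.TM_CCOEFF_NORMED);print(cv2.minMaxLoc(r), 'unshifted=(32,10)')
c=snap('side','d12')[70:180,250:330,::-1]
cv2.imwrite('pics/w12b.png',np.hstack([b,cv2.resize(c,(280,384),interpolation=cv2.INTER_CUBIC)]))
E
```

```text
[ 0.4678 -0.3021  0.2618] [ 0.5613  0.5924 -0.1484] 0.0358007987385345
(0.032587647438049316, 0.7984379529953003, (0, 10), (32, 10)) unshifted=(32,10)
```

View pics/w12b.png

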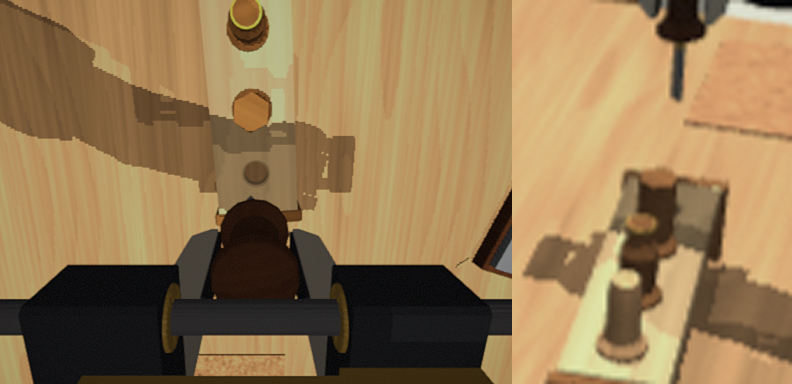

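B hangs upright, with the last hole at (256,172) ahead of it and A, D and C standing in place. I'll lower B.

Emit:
send_rows([
  [0,0,0,0,0,0.3,1],
  [0,0,0,0,0,0.6,1],
  [0,0,0,0,0,0.6,1],
  [0,0,0,0,0,0.6,1],
  [0,0,0,0,0,0.6,1],
  [0,0,0,0,0,0.6,1],
  [0,0,0,0,0,0.6,1],
  [0,0,0,0,0,0.6,1],
  [0,0,0,0,0,0.4,1],
  [0,0,0,0,0,0.15,1],
  [0,0,0,0,0,0,1],
  [0,0,0,0,0,0,1],
])

```text
clock: 37.07
tool_pos: [0.468, -0.3029, 0.1105]
orientation: [-2.221, -2.222, -0.0]
contact_force: [-0.3, -0.6, -0.2]
width: 0.0357
finger_force: 20.0
```

Emit:
send_rows([
  [0,0,0,0,0,0.09,1],
  [0,0,0,0,0,0,1],
  [0,0,0,0,0,0,-1],
  [0,0,0,0,0,0,-1],
  [0,0,0,0,0,0,-1],
  [0,0,0,0,0,0,-1],
  [0,0,0,0,0,0,-1],
  [0,0,0,0,0,0,-1],
  [0,0,0,0,0,0,-1],
  [0,0,0,0,0,0,-1],
  [0,0,0,0,0,0,-1],
  [0,0,0,0,0,-0.4,-1],
  [0,0,0,0,0,-0.8,-1],
  [0,0,0,0,0,-0.8,-1],
  [0,0,0,0,0,-0.8,-1],
  [0,0,0,0,0,-0.8,-1],
  [0,0,0,-0.5,0,-0.5,-1],
  [0,0,0,-0.5,0,0,-1],
  [0,0,0,0,0,0,-1],
  [0,0,0,0,0,0,-1],
])

```text
clock: 38.73
tool_pos: [0.4671, -0.3339, 0.2298]
orientation: [-2.223, -2.219, 0.001]
contact_force: [-0.1, 0.7, 0.2]
width: 0.0931
finger_force: 0.0
```

```bash
python3 - <<'E'
from h import *
np.set_printoptions(precision=4,suppress=True)
o=ctrl.get_obs();print(o['tool_pos'],o['clock'],o['width'])
b=snap('wrist','w13')[:,:,::-1]
for n in ('wrist',):
  for d in nets.search_frame('handle_b',n)[:6]: print(n,round(d['confidence'],2),w(n,d['xyz']))
c=snap('scene','s13')[180:330,110:250,::-1]
for d in nets.search_frame('handle_b','scene')[:8]: print(round(d['confidence'],2),w('scene',d['xyz']))
cv2.imwrite('pics/w13b.png',np.hstack([cv2.resize(b,(420,400)),cv2.resize(c,(373,400),interpolation=cv2.INTER_CUBIC)]))
E
```

```text
[ 0.4671 -0.3339  0.2298] 38.7333 0.09305873628465024
wrist 0.79 [ 0.4679 -0.2373  0.1393]
wrist 0.57 [ 0.469  -0.2984  0.1318]
wrist 0.56 [ 0.4614 -0.1876  0.0778]
0.87 [ 0.4724 -0.2426  0.1139]
0.87 [0.6004 0.3344 0.093 ]
0.86 [ 0.4786 -0.3047  0.1012]
0.76 [ 0.4679 -0.1756  0.1101]
0.75 [0.3691 0.2854 0.0852]
0.68 [ 0.4631 -0.1113  0.1047]
0.62 [0.5984 0.2476 0.0897]
```

View pics/w13b.png

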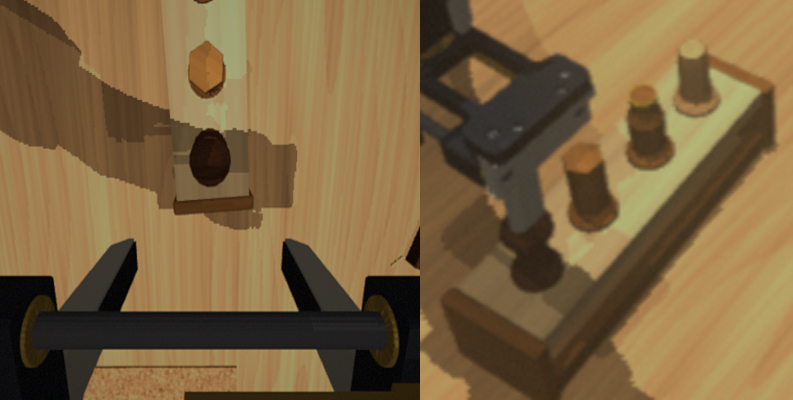

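All four stand upright with their collars on the rack: B at (535,265), C at (590,190), D at (650,130) and A at (695,80) in the right half. The gripper is clear and open, so I'll hand in.

```bash
python3 -c "
from plant import ctrl
print(ctrl.hand_in())"
```

```text
the job is handed in; nothing more can be done
None
```

All four gouges stand upright in the bench rack in reverse order (from its right end: B, C, D, A), released with the gripper clear, and I handed the job in at about 39 s; no verdict came back.

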